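# Find and press the concealed catch of a jewellery chest

### The arm

A 6-joint arm with a two-finger parallel gripper is mounted at the origin on the work surface. World frame = base frame: x ahead of the robot, y to its left, z up, the work surface at z = 0. Lengths are in mm, angles in rad, forces in N, time in s.
With the tool pointing down it reaches from about 275 to 750 mm from the base axis. Payload 10.2 kg.
Tool frame: the origin (TCP) lies at the very end of the fingers, on their centre line; the grasp point (between the pads) lies 19 mm behind it (ctrl.grip_depth is the distance from the TCP to the grasp point, in mm); z points along the fingers, x is the direction in which the jaws open and shut, and the axes are right-handed (so a half turn about z gives the same grasp; the last joint's range is limited). The gripper opens to 85 mm and grips with 20 to 120 N. Pads are 22 mm wide; open, the fingers measure 114 mm over their backs; the gripper's body (76 mm by 85 mm) begins 54 mm behind the grasp point. The pads swing forward as they close: fully open they stand 13 mm farther back than shut.
Start: joints at [-0.223, 0.313, 1.498, -0, 1.331, -0.223], TCP at [525.006, -0.013, 231.294] pointing down, gripper open.
Joint ranges: [-2.94, 2.94], [-0.97, 2.17], [0.19, 2.56], [-1.23, 4.37], [0.02, 3.11], [-2.88, 2.88]. Speed limits (rad/s): [2.39, 2.39, 3.01, 3.14, 3.14, 3.14].

### API

Orientations are given as a unit quaternion [w, x, y, z].
In Python, from rig import ctrl gives the robot as it stands.
- The arm moves only by the tool play_rows, never from a script. Its argument "motion" is a list of rows, each a list of 2 entries, a list of its own where there are three numbers: the shift along the tool's x, y, z in mm, then the turn, a rotation vector about the tool's x, y, z in degrees. A call has 1 to 20 rows; each row shifts and turns the commanded pose from where the row before left it, along the tool's axes as they then stand; what a row does not reach is not made up. A row lasts 1/12 s, in which the tool goes at most 41.7 mm and 7.16 degrees, less where a joint would pass 70% of its speed; a pose out of reach is approached as far as the arm can. A call with a gripper value outside its range is refused whole. "fingers" is the finger opening in mm, from 0 to 85.4, set as the call begins (left out, the last holds). The fingers move at their own pace and stop on an object; "squeeze" is the grip in N (left out, the last holds). Time passes only in rows, so rows that do not move let the fingers close. It gives the time, the measured TCP pose, the force and the opening at its end, in the units of the state.
- ctrl.sense(): the state, without advancing time (a new reading comes with each control period).
- ctrl.capture(name): name is "scene" or "side" or "wrist"; returns the picture (384x512x3 uint8, red, green, blue); there is no depth.
- ctrl.get_calibration(name): a dict with "K" (3x3 intrinsics, pixels), "k1" (the pictures are not rectified: a ray, as slopes to the right and down, at radius r is drawn at 1 + k1 r^2 times it, then the intrinsics apply), "R" (3x3) and "t" (3): a world point X has camera coordinates R X + t; the wrist camera has in their place "tool_from_camera" (4x4, takes a point from camera to tool coordinates, whose origin is the TCP and whose axes are the tool frame's). Camera axes: x right, y down, z forward; pixel columns grow to the right and rows downward; lengths in mm; the calibration is good to about 2 mm. A picture is of the moment at which its call begins: read the wrist's pose just before it. get_calibration takes no time and is no camera call.
- ctrl.finish_job(): hands the job in, once; it reports no verdict.
Trained networks look in the newest picture that a camera, given by its name, has taken for a name from the list of things; names that differ only in an ending like _2 or _b are one class to them, and where a whole thing is asked for, a point or a joint stands for the part that bears it (a point fixed in the world has none). Each returns a list of dicts, best first, with "p" (0 to 1); they miss things now and then, are a little off and sometimes report something else, mostly with a low value. They report only what shows in the picture. A call takes as long as a camera call.
- ctrl.spot_in(camera, name): "position" ([column, row] as shares, 0 to 1, of the picture: columns of its width, rows of its height, amid what is visible of it).
The state is a dict: "time_s": time; "joints": joint angles; "dq": joint speeds; "tau": joint torques, N m; "eef_pos": TCP position; "ee_rot": TCP orientation; "force": force on the tool from outside, world axes, zero at the start; "wrist_torque": the same for the moment, N m; "grip_width": opening from 0.0 (shut) to 1.0 (fully open).
Only numpy, scipy, OpenCV 4.12 (cv2) and the standard library are available. Lean on these libraries where they do the work, as an engineer would, in place of code of your own. Each camera call takes 0.05 s, during which the arm holds its last target. There are 200 camera calls.

### The job

Feel across the grey felt top of the jewellery chest for the round catch sunk into it, and press the catch in with the fingertips so that the drawer springs out. Then let go of the catch and leave the drawer standing open. Do not pick up or push away the little dish that stands on the felt, nor anything else on the table.

Things in the scene. Friction and masses are not known exactly. Their poses are not given: they have to be found in the camera images.
- case: wooden jewellery chest, 150 mm (x) by 270 mm (y) by 80 mm high, fixed to the table; origin at the centre of its underside, z up, the handle-less front of its one drawer on its -x side (towards the robot). Its top is a flat, level grey felt panel inside a thin wooden rim of the same height.
- panel (a point): centre of the chest's felt top, on its face, 80 mm above the table, axes as the chest's. The panel, 120 mm (x) by 240 mm (y), is 8 squares of 60 mm edge to edge (centres at x = -30, +30 mm; y = -90, -30, +30, +90 mm from here). In the centre of one square, a different one each time, is the catch; the others are plain and rigid.
- catch (a joint): concealed catch: round push plate, 47 mm across, same grey felt, in a 49 mm hole in mid-square, its face 2.5 mm below the panel. Value in m: 0 at rest, grows as it is pressed straight down, 0.006 fully in. Sprung: begins to give at about 3 N, fully in at about 6 N, comes back up when let go. Frees the drawer at about 0.0035 to 0.004. The pressing fingertips must fit inside the hole.
- drawer (a joint): drawer under the panel: 0 shut (held by the catch), grows as it slides out to the chest's -x side, 0.045 at its stop, m. A spring drives it out by itself in about half a second once the catch lets go, and keeps it out; it cannot be pulled open before.
- dish: small brass dish, 38 mm across and 18 mm high, standing loose on the felt panel within 5 mm (each way) of the centre of one of the plain squares (never the one with the catch); origin at the centre of its underside
- jar1: glass jar of rose beads with a metal lid, 50 mm across, 62 mm high, standing on the table beside the chest; origin at the centre of its underside
- jar2: glass jar of orange beads with a metal lid, 50 mm across, 62 mm high, standing on the table on the other side of the chest; origin at the centre of its underside
- spool: brass wire spool, 52 mm across, 36 mm high, standing on the table behind the chest; origin at the centre of its underside
- mandrel: small steel ring cone on a 60 mm foot, 71 mm high, standing behind the chest; origin at the centre of its underside
- awl: hand tool with a round handle, 150 mm long, lying on the table; origin on the table under it, handle towards its -x
- pot: white ceramic pot, 70 mm across, 50 mm high, standing on the table; origin at the centre of its underside

How it is judged (in metres and radians):
On the way, in this order (a step that is already met when the one before it is completed fails the run):
1. the catch is pressed in (value of joint catch above 0.003 m), for 0.02 s.
2. the drawer has sprung out (value of joint drawer above 0.035 m), for 0.1 s.
At the end, for the whole second after the job is handed in: the drawer stands open by more than 35 mm and is at rest, the catch is back up (pressed less than 1.5 mm), and the dish and every other loose thing are within 15 mm of where they were (value of joint drawer above 0.035 m and value of joint catch below 0.0015 m and velocity of joint drawer below 0.02 m/s and distance of each of dish, jar1, jar2, spool, mandrel, awl, pot from where it was at the start of the episode below 0.015 m); the robot touches nothing.
It fails at once if the dish is lifted, carried or pushed out of its place (moved more than 15 mm) (distance of dish from where it was at the start of the episode above 0.015 m).
It fails at once if another loose thing is lifted, carried or knocked out of its place (moved more than 15 mm) (distance of any of jar1, jar2, spool, mandrel, awl, pot from where it was at the start of the episode above 0.015 m).
It also fails if it takes over 51 s, if anything falls off the work surface, if the arm or the gripper's body presses on something with over 40 N, if the wrist force passes 120 N, or if a joint passes its speed limit or range.

## Working session

There is one attempt and no reset: what is moved stays moved. The work goes in short steps, Python scripts to look and compute and a tool call to move; the robot and the scene stay as the last step left them, time stands still between calls to the robot, and variables do not carry over. Pictures are saved under pics/ and viewed, about 8 in all and at most 12, crops included, and the job is handed in when it is done.

Besides the shell and the picture viewer there is one more tool, called after "Call:" as a command line: name --argument value ..., lists and objects as JSON in quotes. play_rows: Moves the arm, as the interface text tells. Its arguments: {"type":"object","properties":{"motion":{"type":"array"},"fingers":{"type":"number"},"squeeze":{"type":"number"}},"required":["motion"]}

```bash
mkdir -p pics; ls; python3 - <<'E'
from rig import ctrl
import cv2,numpy as np
for c in ["scene","side","wrist"]:
    s=ctrl.sense(); im=ctrl.capture(c); cv2.imwrite(f"pics/{c}0.png",im[:,:,::-1])
    k=ctrl.get_calibration(c); print(c,{a:np.round(v,4).tolist() for a,v in k.items()})
    for n in ["case","panel","catch","dish"]:
        print(n,[(np.round(np.array(d["position"])*[512,384],1).tolist(),round(d["p"],2)) for d in ctrl.spot_in(c,n)[:2]])
print(ctrl.sense())
a=[cv2.imread(f"pics/{c}0.png") for c in ["scene","wrist"]]
cv2.imwrite("pics/a.png",cv2.resize(np.vstack(a),(400,600)))
E
```

```text
pics
scene {'K': [[485.3412, 0.0, 255.2219], [0.0, 485.3412, 195.406], [0.0, 0.0, 1.0]], 'k1': -0.1122, 'R': [[0.2294, 0.9733, 0.0074], [0.5331, -0.1193, -0.8376], [-0.8144, 0.1961, -0.5462]], 't': [-154.3869, -232.5088, 1458.0067]}
case [([273.1, 207.7], 0.69), ([372.5, 206.2], 0.19)]
panel [([270.9, 213.4], 0.92)]
catch [([311.3, 176.2], 0.55)]
dish [([228.8, 174.1], 0.57)]
side {'K': [[390.092, 0.0, 255.5213], [0.0, 390.092, 189.2302], [0.0, 0.0, 1.0]], 'k1': -0.0205, 'R': [[0.8761, -0.4822, 0.0028], [-0.3123, -0.5719, -0.7585], [0.3673, 0.6636, -0.6517]], 't': [-497.2334, 246.8153, 610.2559]}
case [([237.2, 220.0], 0.93), ([282.9, 294.6], 0.29)]
panel [([237.0, 219.4], 0.93)]
catch [([200.3, 158.6], 0.68)]
dish [([234.0, 205.1], 0.62)]
wrist {'K': [[291.5155, 0.0, 249.8834], [0.0, 291.5155, 193.7381], [0.0, 0.0, 1.0]], 'k1': -0.056, 'tool_from_camera': [[1.0, -0.0001, -0.0001, -0.2043], [0.0001, 0.9647, 0.2635, -66.7862], [0.0001, -0.2635, 0.9647, -142.4296], [0.0, 0.0, 0.0, 1.0]]}
case [([211.6, 135.7], 0.57), ([252.4, 296.6], 0.17)]
panel [([329.1, 141.9], 0.62)]
catch [([244.9, 16.5], 0.84)]
dish []
{'time_s': 0.75, 'joints': array([-2.23361680e-01,  3.12887514e-01,  1.49770689e+00,  8.27916210e-06,
        1.33100175e+00, -2.23382885e-01]), 'dq': array([ 1.33282158e-03,  1.28769199e-03, -1.19545684e-03,  9.95588638e-04,
        1.09306191e-03,  5.01340456e-05]), 'tau': array([ 1.38464948e-04, -4.12127674e+01, -2.59883273e+01, -1.27498051e-04,
        5.46444262e-04, -1.17475582e-05]), 'eef_pos': array([5.25002901e+02, 9.39880928e-03, 2.31297970e+02]), 'ee_rot': array([-4.30956324e-06,  1.00000000e+00,  9.61926990e-06, -8.18726229e-07]), 'force': array([-0.11152534, -0.14254062,  0.78983106]), 'wrist_torque': array([-0.00805351, -0.03051818, -0.0492769 ]), 'grip_width': 0.999304683681548}
```

View pics/scene0.png

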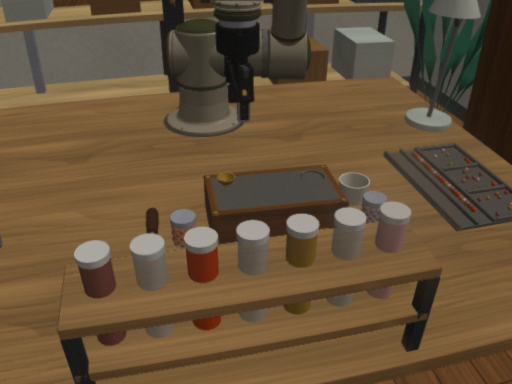

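View pics/wrist0.png

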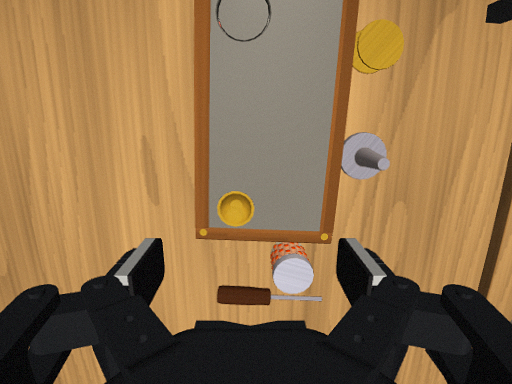

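The scene picture shows the chest with the dish at (228,178) and a round outline at (313,176). In the wrist picture the ring is at (244,15), the dish at (236,209), and the chest's rim corners at (198,237) and (330,242). Next I'll project these onto the z=80 plane.

```bash
cat > h.py <<'E'
from rig import ctrl
import numpy as np, cv2
from scipy.spatial.transform import Rotation as Ro
def world(c,px,z=80,s=None):
    k=ctrl.get_calibration(c); K=np.array(k["K"])
    n=cv2.undistortPoints(np.array(px,float).reshape(-1,1,2),K,np.array([k["k1"],0,0,0.])).reshape(-1,2)
    d=np.c_[n,np.ones(len(n))]
    if c=="wrist":
        s=s or ctrl.sense(); T=np.array(k["tool_from_camera"]); q=s["ee_rot"]
        R=Ro.from_quat([q[1],q[2],q[3],q[0]]).as_matrix()
        o=R@T[:3,3]+s["eef_pos"]; D=d@(R@T[:3,:3]).T
    else:
        R=np.array(k["R"]); o=-R.T@np.array(k["t"]); D=d@R
    return o+D*((z-o[2])/D[:,2])[:,None]
E
python3 - <<'E'
from h import *
np.set_printoptions(precision=1,suppress=True)
# rim corners/left/right edges, screws, ring centre, ring left/right/bottom, dish
print(world("wrist",[[196,237],[331,242],[195,5],[358,5],[204,233],[324,237],[244,15],[217,15],[271,15],[244,41],[236,212]]))
print("scene ring,dish",world("scene",[[313,176],[228,181]]))
k=ctrl.get_calibration("side")
print("side ring",world("side",[[200,158.6]]))
E
```

```text
[[465.9 -62.4  80. ]
 [614.1 -68.5  80. ]
 [474.9 164.3  80. ]
 [623.5 165.3  80. ]
 [474.9 -57.7  80. ]
 [605.9 -62.5  80. ]
 [519.4 155.5  80. ]
 [494.8 155.7  80. ]
 [544.1 155.6  80. ]
 [519.3 133.3  80. ]
 [510.  -33.5  80. ]]
scene ring,dish [[521.  160.4  80. ]
 [502.  -18.1  80. ]]
side ring [[516.8 160.6  80. ]]
```

View pics/side0.png

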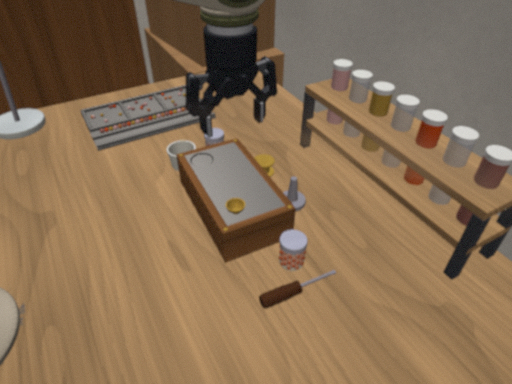

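The side picture shows the ring at the far end, (203,158), and the dish at (235,205). The chest's yaw is about -0.04 rad, and the ring matches square (-30,+90) at roughly world (520,160.5). I'll shut the fingers and move to a closer look.

Call:
play_rows --motion '[[[-1, -20, 0], [0, 0, 0]], [[-1, -20, 0], [0, 0, 0]], [[-1, -20, 0], [0, 0, 0]], [[-1, -20, 0], [0, 0, 0]], [[-1, -20, 10], [0, 0, 0]], [[0, 0, 10], [0, 0, 0]], [[0, 0, 10], [0, 0, 0]], [[0, 0, 0], [0, 0, 0]], [[0, 0, 0], [0, 0, 0]], [[0, 0, 0], [0, 0, 0]], [[0, 0, 0], [0, 0, 0]], [[0, 0, 0], [0, 0, 0]]]' --fingers 0 --squeeze 30

```text
time_s: 1.75
eef_pos: [520.3, 99.6, 201.8]
ee_rot: [0.0, 1.0, -0.0, 0.0]
force: [-0.4, 0.8, -0.3]
grip_width: -0.001
```

```bash
python3 - <<'E'
from h import *
np.set_printoptions(precision=1,suppress=True)
s=ctrl.sense(); im=ctrl.capture("wrist"); cv2.imwrite("pics/w1.png",im[:,:,::-1])
print(s["eef_pos"],s["ee_rot"],s["force"],s["grip_width"])
d=ctrl.spot_in("wrist","catch"); print(d)
if d: print(world("wrist",[np.array(d[0]["position"])*[512,384]],77.5,s))
E
```

```text
[520.3  99.6 201.8] [ 0.  1. -0.  0.] [-0.4  0.8 -0.3] -0.0005642623623071073
[{'position': [0.4857, 0.3154], 'p': 0.71}]
[[519.1 160.6  77.5]]
```

View pics/w1.png

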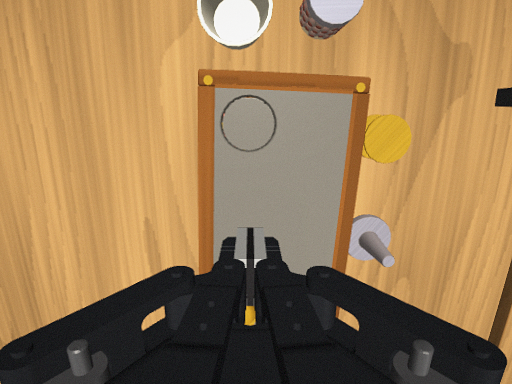

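The ring is clear at pixel (249,123), which puts it at world (519.5,160.5), and its square is empty. I'll move above it and go down to about z=90.

Call:
play_rows --motion '[[[-1, -20, 0], [0, 0, 0]], [[0, -20, 0], [0, 0, 0]], [[0, -21, 0], [0, 0, 0]], [[0, 0, 20], [0, 0, 0]], [[0, 0, 20], [0, 0, 0]], [[0, 0, 20], [0, 0, 0]], [[0, 0, 20], [0, 0, 0]], [[0, 0, 20], [0, 0, 0]], [[0, 0, 12], [0, 0, 0]], [[0, 0, 0], [0, 0, 0]], [[0, 0, 0], [0, 0, 0]], [[0, 0, 0], [0, 0, 0]]]'

```text
time_s: 2.85
eef_pos: [519.6, 161.0, 90.4]
ee_rot: [-0.0, 1.0, 0.0, 0.001]
force: [0.1, 0.0, -0.1]
grip_width: 0.007
```

Call:
play_rows --motion '[[[0, 0, 2], [0, 0, 0]], [[0, 0, 2], [0, 0, 0]], [[0, 0, 2], [0, 0, 0]], [[0, 0, 1], [0, 0, 0]], [[0, 0, 1], [0, 0, 0]], [[0, 0, 1], [0, 0, 0]], [[0, 0, 0], [0, 0, 0]], [[0, 0, 0], [0, 0, 0]]]'

```text
time_s: 3.52
eef_pos: [519.0, 161.0, 80.3]
ee_rot: [0.0, 1.0, 0.0, -0.0]
force: [0.2, 0.5, 0.2]
grip_width: -0.002
```

Call:
play_rows --motion '[[[0, 0, 1], [0, 0, 0]], [[0, 0, 1], [0, 0, 0]], [[0, 0, 0.5], [0, 0, 0]], [[0, 0, 0], [0, 0, 0]], [[0, 0, 0], [0, 0, 0]]]'

```text
time_s: 3.93
eef_pos: [519.0, 161.0, 77.8]
ee_rot: [-0.0, 1.0, -0.0, -0.0]
force: [-0.4, 0.4, 0.5]
grip_width: 0.001
```

Call:
play_rows --motion '[[[0, 0, 0.7], [0, 0, 0]], [[0, 0, 0.7], [0, 0, 0]], [[0, 0, 0.6], [0, 0, 0]], [[0, 0, 0], [0, 0, 0]], [[0, 0, 0], [0, 0, 0]]]'

```text
time_s: 4.35
eef_pos: [519.1, 161.0, 76.2]
ee_rot: [0.0, 1.0, 0.0, 0.0]
force: [-2.0, -0.5, 5.5]
grip_width: -0.002
```

The tip is inside the hole, below the panel face, and it's on the springy plate. I'll press further.

Call:
play_rows --motion '[[[0, 0, 1], [0, 0, 0]], [[0, 0, 1], [0, 0, 0]], [[0, 0, 1], [0, 0, 0]], [[0, 0, 0], [0, 0, 0]], [[0, 0, 0], [0, 0, 0]]]'

```text
time_s: 4.77
eef_pos: [519.1, 161.0, 73.0]
ee_rot: [-0.0, 1.0, 0.0, 0.0]
force: [-1.6, -0.5, 4.6]
grip_width: -0.0
```

```bash
python3 - <<'E'
from h import *
im=ctrl.capture("side"); cv2.imwrite("pics/s1.png",cv2.resize(im[110:270,150:330,::-1],None,fx=3,fy=3))
a=cv2.imread("pics/side0.png"); d=cv2.absdiff(a,im[:,:,::-1])[160:260,170:260]; print(d.mean(),(d.max(2)>40).sum())
s=ctrl.sense();print(s["eef_pos"],s["force"])
E
```

```text
15.48488888888889 1753
[519.10267042 160.98978198  72.9858144 ] [-1.16010499 -0.46109233  4.48101172]
```

View pics/s1.png

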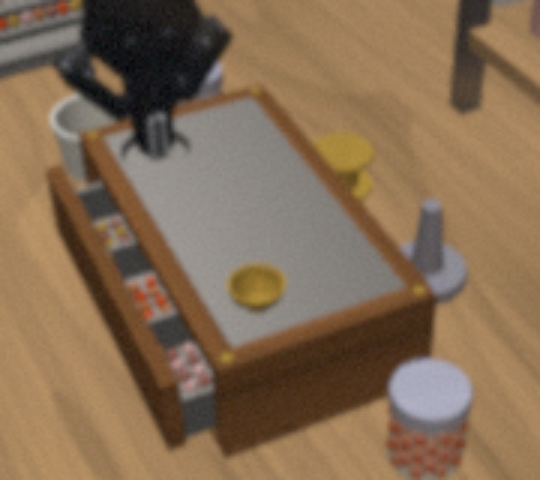

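The drawer has sprung out and the dish hasn't moved. I'll let the drawer finish, then lift straight up.

Call:
play_rows --motion '[[[0, 0, 0], [0, 0, 0]], [[0, 0, 0], [0, 0, 0]], [[0, 0, 0], [0, 0, 0]], [[0, 0, 0], [0, 0, 0]], [[0, 0, 0], [0, 0, 0]], [[0, 0, 0], [0, 0, 0]], [[0, 0, -2], [0, 0, 0]], [[0, 0, -3], [0, 0, 0]], [[0, 0, -5], [0, 0, 0]], [[0, 0, -10], [0, 0, 0]], [[0, 0, -20], [0, 0, 0]], [[0, 0, -20], [0, 0, 0]], [[0, 0, -20], [0, 0, 0]], [[0, 0, -20], [0, 0, 0]], [[0, 0, -20], [0, 0, 0]], [[0, 0, 0], [0, 0, 0]], [[0, 0, 0], [0, 0, 0]], [[0, 0, 0], [0, 0, 0]], [[0, 0, 0], [0, 0, 0]], [[0, 0, 0], [0, 0, 0]]]'

```text
time_s: 6.48
eef_pos: [518.6, 161.0, 192.0]
ee_rot: [0.0, 1.0, 0.0, -0.001]
force: [-0.2, -0.3, 0.5]
grip_width: -0.002
```

```bash
python3 - <<'E'
from h import *
im=ctrl.capture("side"); cv2.imwrite("pics/s2.png",cv2.resize(im[110:310,150:350,::-1],None,fx=3,fy=3))
s=ctrl.sense();print(s["eef_pos"],s["force"],s["time_s"])
E
```

```text
[518.72188119 160.93235461 192.09715785] [-0.03833056 -0.21845712  0.42205541] 6.5333
```

View pics/s2.png

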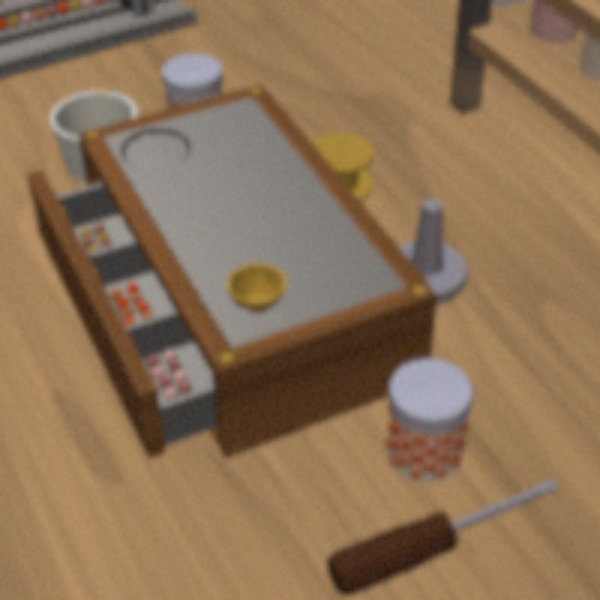

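The drawer stands well out, the gripper is clear, and nothing else has moved. I'll measure the opening and hand in.

```bash
python3 - <<'E'
from h import *
np.set_printoptions(precision=1,suppress=True)
f=lambda p:np.array(p)/3+[150,110]
for z in (0,8): print(world("side",[f([152,455])],z))
print("case corner",world("side",[f([226,455])],0))
ctrl.finish_job()
E
```

```text
[[426.  -41.4   0. ]]
[[424.1 -47.7   8. ]]
case corner [[467.1 -63.8   0. ]]
the job is handed in; nothing more can be done
```

The catch is pressed and released, the drawer is standing open, and the job is handed in at about 6.5 s of the 51 s allowed. `finish_job` reports no verdict.

- **Catch:** The cameras showed its ring in the square at (-30, +90) mm, about (520, 161) in world coordinates. I went straight there rather than feeling across the panel. With the fingers shut I pressed about 4.5 mm past the plate's rest height, reading about 5 N, and the drawer came out. Then I lifted straight up to z = 192 mm.
- **Drawer:** The last side picture puts the front about 41–43 mm out from the chest's front corner, above the 35 mm needed. That is a rough reading from one camera, good to a few millimetres.
- **Other checks:** The final force was about 0.5 N, so the robot was touching nothing. The dish and everything else in the picture looked unmoved, though I judged that by eye. I did not measure that the catch had come back up; that rests on its spring and on the fingers being clear.

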